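Hang the second sauce dipper on the rack arm

ROBOT

A 6-joint arm with a two-finger parallel gripper is mounted at the origin on the work surface. World frame = base frame: x ahead of the robot, y to its left, z up, the work surface at z = 0. Lengths are in mm, angles in rad, forces in N, time in s.
With the tool pointing down it reaches from about 275 to 725 mm from the base axis. Payload 5.6 kg.
Tool frame: the origin (TCP) lies on the centre line of the jaws, within the pads' length; the fingertips stand env.tip_reach ahead of it and the grasp point (between the pads) lies 2 mm behind it (env.tip_reach is the distance from the TCP to the fingertips, in mm); y points along the fingers, z is the direction in which the jaws open and shut, and the axes are right-handed (so a half turn about y gives the same grasp; the last joint's range is limited). The gripper opens to 85 mm and grips with 20 to 120 N. Pads are 22 mm wide; open, the fingers measure 114 mm over their backs; the gripper's body (76 mm by 85 mm) begins 54 mm behind the grasp point. The pads swing forward as they close: fully open they stand 13 mm farther back than shut.
Start: joints at [1.463, 0.255, 0.108, 0, -1.424, -0.285], TCP at [210.5, 508.117, 226.083] pointing down, gripper open.
Joint ranges: [-2.95, 2.95], [-1.21, 1.97], [-1.09, 1.5], [-2.87, 1.71], [-2.94, -0.07], [-3.05, 3.05]. Speed limits (rad/s): [2.57, 2.57, 3.14, 3.14, 3.14, 3.14].

INTERFACE

Orientations are given as [roll, pitch, yaw] about the fixed x, y, z axes, in that order (R = Rz(yaw) Ry(pitch) Rx(roll)).
In Python, from workcell import env gives the robot as it stands.
- The arm moves only by the tool apply_moves, never from a script. Its argument "commands" is a list of rows, each a list of 3 entries, a list of its own where there are three numbers: the opening, from 0 (shut) to 1 (fully open), then the shift along the tool's x, y, z in cm, then the turn, a rotation vector about the tool's x, y, z in rad. In form: [[grip, [tx, ty, tz], [rx, ry, rz]], ...]. A call has 1 to 10 rows; each row is the pose to reach, as a shift and turn from the pose commanded when the call began, along the tool's axes at that moment; what a row does not reach only later rows make up. A row lasts 1/8 s, in which the tool goes at most 62.5 mm and 10.7 degrees, less where a joint would pass 70% of its speed; a pose out of reach is approached as far as the arm can. A call with a gripper value outside its range is refused whole. The fingers move at their own pace and stop on an object; "force" is the grip in N (left out, the last holds). Time passes only in rows, so rows that repeat a pose let the fingers close. It gives the time, the measured TCP pose, the force and the opening at its end, in the units of the state.
- env.get_state(): the state, without advancing time (a new reading comes with each control period).
- env.capture(name): name is "scene" or "top" or "wrist"; returns a dict with "color" (480x640x3 uint8, red, green, blue), "range_z" (480x640 float32, mm along the optical axis (not along the pixel's ray), 0 where there is no reading), "fx", "fy", "cx", "cy" (pixels), "pose" (4x4, takes a point from camera to world coordinates); the wrist camera has in their place "mount" (4x4, takes a point from camera to tool coordinates, whose origin is the TCP and whose axes are the tool frame's). Camera axes: x right, y down, z forward; pixel columns grow to the right and rows downward; lengths in mm; the calibration is good to about 2 mm. A picture is of the moment at which its call begins: read the wrist's pose just before it.
- env.close_job(): hands the job in, once; it reports no verdict.
Trained networks look in the newest picture that a camera, given by its name, has taken for a name from the list of things; names that differ only in an ending like _2 or _b are one class to them, and where a whole thing is asked for, a point or a joint stands for the part that bears it (a point fixed in the world has none). Each returns a list of dicts, best first, with "confidence" (0 to 1); they miss things now and then, are a little off and sometimes report something else, mostly with a low value. They report only what shows in the picture. A call takes as long as a camera call.
- env.find_in(camera, query): "at" ([x, y, z] in mm, in world coordinates, good to about 4 mm: the middle of the surface that is visible of it).
- env.cut_out(camera, query): "pixels" (480x640 bool, what is visible of it).
- env.landmark_of(camera, query): "at" ([x, y, z] in mm, in world coordinates, good to about 4 mm: a listed point, or the origin of a listed thing).
The state is a dict: "clock": time; "joint_positions": joint angles; "joint_velocities": joint speeds; "effort": joint torques, N m; "position": TCP position; "eef_rot": TCP orientation; "force": force on the tool from outside, world axes, zero at the start; "moment": the same for the moment, N m; "opening": finger opening in mm.
Only numpy, scipy, OpenCV 4.12 (cv2) and the standard library are available. Lean on these libraries where they do the work, as an engineer would, in place of code of your own. Each camera call takes 0.05 s, during which the arm holds its last target. There are 200 camera calls.

TASK

One hook-handled dipper already hangs on the rack's arm. Take the other hook-handled dipper from the counter and hang it by its hook on the free part of the same arm, beside the first, and leave it hanging straight and still. Do not knock off or shove along the one that hangs there, and leave the straight-handled dipper standing where it is.

Things in the scene. Friction and masses are not known exactly. Their poses are not given: they have to be found in the camera images.
- dipper: Steel dipper to hang, on the counter, 0.15 kg. Origin: underside of the cup, below the hook; z up. Cup 60 mm wide, 45 high. Its strap (4 thick, 20 wide along y) rises at -x, vertical at x=-17 from z=85 to 155, bends over like a roof (ridge along y, top 175, underside 169) and ends in a lip at x=+17, z=155 down to 115. Hook 38 mm wide outside, 30 inside. Grip its -x and +x faces, z=115-155.
- hung_dipper: The same kind of dipper (same shape and axes), hanging loose and plumb on the rack's arm nearer the post, 60 to 95 mm from it. On either dipper the arm lies along y inside the hook, between fingers that grip it. The arm can enter the hook from +x, through the 70 mm gap between cup rim and lip, or endways.
- rack: Fixed dark rack. Origin: at counter level on the axis of its post; z up. Base plate 130 x 220 mm, 12 thick. From the post's top (246 mm high) one round horizontal arm, 10 mm thick, axis at z=235, runs 260 mm along the rack's -y to a turned-up tip (top z=260). It turns with the rack's yaw. A dipper hanging on it has its origin under the arm at z=73, y axis along the arm.
- straight_dipper: Bystander: steel dipper with the same cup but a plain straight strap handle, no hook, 130 mm high; stands loose on the counter. Origin: underside of the cup, z up. A loose white sauce bottle, 56 mm wide and 135 high, stands near too (not listed); the three standing things are 0.12 m or more apart.

How it is judged (in metres and radians):
At the end, for the whole second after the job is handed in: Dipper hangs on the arm: origin within 25 mm of under the arm, 20 to 250 mm from the post along it, 60 to 85 mm above the counter, tilt under 11 degrees, slower than 60 mm/s. First dipper hangs likewise, within 30 mm of its start; straight-handled dipper upright within 30 mm of its start (x of dipper in the frame of rack between -0.025 and 0.025 m and y of dipper in the frame of rack between -0.25 and -0.02 m and height (world z) of dipper between 0.06 and 0.085 m and angle between each of dipper, hung_dipper, straight_dipper's own z axis and vertical below 0.2 rad and linear speed of each of dipper, hung_dipper below 0.06 m/s and x of hung_dipper in the frame of rack between -0.025 and 0.025 m and height (world z) of hung_dipper between 0.06 and 0.085 m and distance of each of hung_dipper, straight_dipper from where it was at the start of the episode below 0.03 m); the robot touches nothing.
It fails at once if the first dipper is knocked off the arm or shoved (moved more than 50 mm) (distance of hung_dipper from where it was at the start of the episode above 0.05 m).
It fails at once if the straight-handled dipper is knocked over (tilted more than 30 degrees) (angle between straight_dipper's own z axis and vertical above 0.52 rad).
It also fails if it takes over 51 s, if anything falls off the work surface, if the arm or the gripper's body presses on something with over 40 N, if the wrist force passes 120 N, or if a joint passes its speed limit or range.

## Working session

There is one attempt and no reset: what is moved stays moved. The work goes in short steps, Python scripts to look and compute and a tool call to move; the robot and the scene stay as the last step left them, time stands still between calls to the robot, and variables do not carry over. Pictures are saved under pics/ and viewed, about 8 in all and at most 12, crops included, and the job is handed in when it is done.

Besides the shell and the picture viewer there is one more tool, called after "Call:" in YAML: its name, and indented under it one key for each argument. apply_moves: Moves the arm, as the interface text tells. Its arguments: {"type":"object","properties":{"commands":{"type":"array"},"force":{"type":"number"}},"required":["commands"]}

```bash
mkdir -p pics; python3 - <<'E'
from workcell import env
import cv2,numpy as np
s=env.get_state();print({k:np.round(s[k],3) for k in('clock','position','eef_rot','opening','force')},env.tip_reach)
ims=[]
for c in('scene','top'):
    d=env.capture(c);ims.append(d['color'])
    print(c,d['fx'],d['cx'],d['cy'],np.round(d['pose'],3).tolist())
    for q in('dipper','hung_dipper','rack','straight_dipper'):
        print(q,[(np.round(r['at']).tolist(),round(r['confidence'],2)) for r in env.landmark_of(c,q)],[(np.round(r['at']).tolist(),round(r['confidence'],2)) for r in env.find_in(c,q)])
    cv2.imwrite(f'pics/{c}0.png',d['color'][:,:,::-1])
    np.savez(f'{c}0.npz',**{k:d[k] for k in d})
E
```

```text
{'clock': np.float64(0.0), 'position': array([210.281, 507.664, 225.195]), 'eef_rot': array([-1.569,  0.   ,  2.749]), 'opening': np.float64(85.833), 'force': array([ 0.181,  0.206, -0.598])} 17.0
scene 516.2342509679893 313.0314258875111 239.81927308367287 [[-0.384, 0.575, -0.723, 1253.931], [0.923, 0.24, -0.299, 296.972], [0.002, -0.782, -0.623, 692.375], [0.0, 0.0, 0.0, 1.0]]
dipper [([447.0, -68.0, -1.0], 0.83)] [([458.0, -63.0, 43.0], 0.95)]
hung_dipper [([559.0, 281.0, 75.0], 0.86)] [([566.0, 284.0, 116.0], 0.76)]
rack [([539.0, 367.0, -0.0], 0.86)] [([551.0, 322.0, 11.0], 0.91)]
straight_dipper [([457.0, -343.0, -3.0], 0.81)] [([455.0, -334.0, 31.0], 0.92)]
top 589.0222553303806 321.7222238706654 239.8487823729255 [[-0.016, -0.984, 0.177, 335.656], [-1.0, 0.012, -0.026, 33.642], [0.024, -0.177, -0.984, 1214.077], [0.0, 0.0, 0.0, 1.0]]
dipper [([455.0, -64.0, -2.0], 0.83)] [([454.0, -62.0, 45.0], 0.58)]
hung_dipper [([561.0, 284.0, 76.0], 0.76)] [([552.0, 280.0, 118.0], 0.75)]
rack [([544.0, 365.0, -2.0], 0.68)] [([538.0, 304.0, 6.0], 0.89)]
straight_dipper [([456.0, -344.0, -4.0], 0.68)] [([459.0, -345.0, 31.0], 0.85)]
```

View pics/scene0.png

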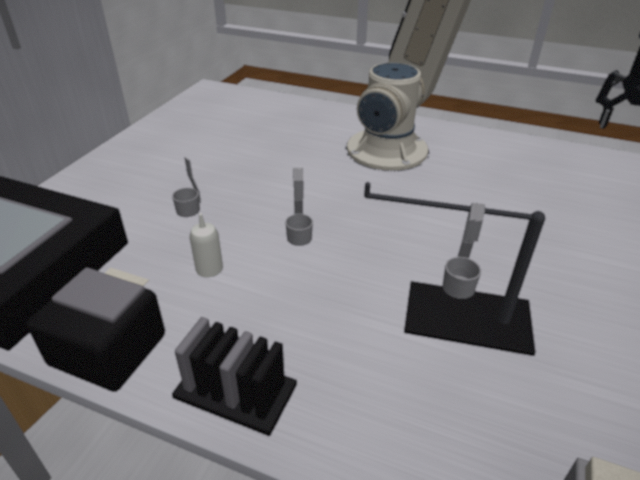

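View pics/top0.png

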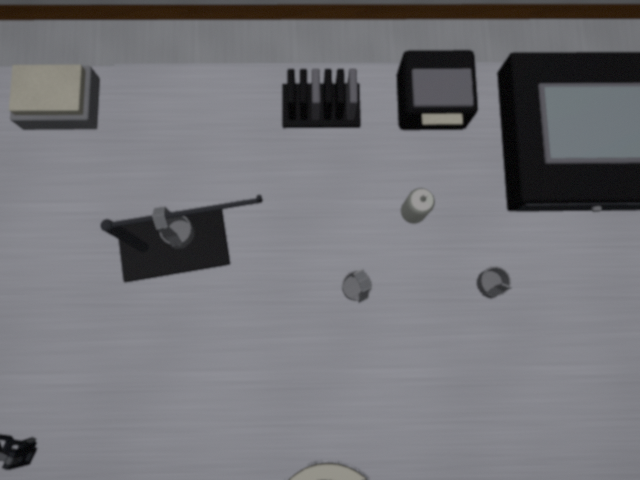

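Both views show the dipper on the counter (scene ≈(298,210), top ≈(357,285)), the rack at right/left with the hung dipper near the post and a free arm half. Next I'll fit the points.

```bash
cat > h.py <<'E'
import numpy as np
def cloud(d):
    Z=np.asarray(d['range_z'],float);v,u=np.mgrid[:480,:640]
    P=np.stack([(u-d['cx'])/d['fx']*Z,(v-d['cy'])/d['fy']*Z,Z],-1)
    T=np.asarray(d['pose']);W=P@T[:3,:3].T+T[:3,3];W[Z<=0]=np.nan
    return W
def line(p):
    c=np.median(p,0);q=p-c;w,s,V=np.linalg.svd(q,full_matrices=False);return c,V,s/np.sqrt(len(p))
E
python3 - <<'E'
from h import *
for c in('scene','top'):
    W=cloud(np.load(c+'0.npz')).reshape(-1,3);W=W[~np.isnan(W).any(1)]
    W=W[(W[:,2]>-5)]
    # arm
    n=W[(abs(W[:,0]-570)<90)&(W[:,1]>80)&(W[:,1]<235)&(W[:,2]>222)&(W[:,2]<275)]
    print(c,'arm',len(n)); 
    if len(n)>5: k,V,s=line(n);print(np.round(k),np.round(V[0],3),np.round(s,1),n[:,1].min(),n[:,1].max(),n[:,0].min(),n[:,0].max(),n[np.argmin(n[:,1])])
    n=W[(abs(W[:,0]-535)<70)&(abs(W[:,1]-360)<40)&(W[:,2]>60)&(W[:,2]<225)]
    if len(n):print('post',len(n),np.round(np.median(n,0)),np.round(n.min(0)),np.round(n.max(0)))
    for nm,x,y,lo in(('dip',451,-66,0),('hung',560,283,73)):
        b=W[(abs(W[:,0]-x)<60)&(abs(W[:,1]-y)<60)]
        for z0,z1 in((8,48),(60,110),(112,152),(156,182)):
            n=b[(b[:,2]>z0+lo)&(b[:,2]<z1+lo)]
            if len(n)>4:
                k,V,s=line(n[:,:2]);print(nm,z0,z1,len(n),'mean',np.round(n.mean(0)),'min',np.round(n.min(0)),'max',np.round(n.max(0)),'ax',np.round(V[0],2),np.round(s,1))
E
```

```text
scene arm 586
[578. 166. 238.] [-0.159  0.986 -0.057] [39.8  5.2  2.1] 107.02038941291417 234.5518904498942 560.194174464685 589.994898205479 [582.95050707 107.02038941 238.64258363]
post 1182 [551. 368. 150.] [539. 358.  60.] [555. 380. 225.]
dip 8 48 708 mean [457. -65.  29.] min [424. -94.   8.] max [486. -35.  48.] ax [0.92 0.4 ] [23.  15.7]
dip 60 110 106 mean [436. -75.  77.] min [428. -86.  60.] max [444. -65.  92.] ax [-0.44  0.9 ] [6.1 2.7]
dip 112 152 160 mean [469. -59. 133.] min [462. -69. 115.] max [475. -50. 152.] ax [ 0.47 -0.88] [5.7 1.6]
dip 156 182 128 mean [459. -63. 166.] min [444. -82. 156.] max [471. -52. 175.] ax [0.59 0.81] [6.6 5.6]
hung 8 48 1168 mean [560. 282. 102.] min [528. 252.  81.] max [590. 311. 121.] ax [1.   0.02] [23.2 15.8]
hung 60 110 171 mean [539. 277. 152.] min [532. 268. 133.] max [545. 288. 180.] ax [-0.23  0.97] [6.1 2.4]
hung 112 152 304 mean [569. 282. 206.] min [538. 268. 186.] max [578. 294. 225.] ax [0.92 0.38] [13.1  5.5]
hung 156 182 667 mean [560. 283. 237.] min [545. 223. 229.] max [576. 343. 246.] ax [-0.16  0.99] [31.6  4.4]
top
[... 404 characters left out ...]
.] max [438. -65. 107.] ax [-0.35  0.94] [5.7 2.4]
dip 112 152 24 mean [442. -66. 131.] min [431. -83. 115.] max [465. -50. 152.] ax [-0.86 -0.51] [17.   6.9]
dip 156 182 220 mean [451. -67. 166.] min [433. -82. 156.] max [471. -52. 176.] ax [-0.9  -0.44] [10.1  5.9]
hung 8 48 303 mean [554. 275. 103.] min [525. 252.  81.] max [585. 312. 120.] ax [-0.91 -0.42] [22.1 17.1]
hung 60 110 109 mean [535. 277. 155.] min [529. 268. 133.] max [542. 288. 182.] ax [-0.23  0.97] [6.1 2.4]
hung 112 152 85 mean [546. 277. 206.] min [535. 269. 185.] max [577. 288. 223.] ax [-1.    0.04] [16.7  5.4]
hung 156 182 601 mean [554. 282. 238.] min [538. 223. 229.] max [575. 343. 250.] ax [ 0.15 -0.99] [29.6  6.7]
```

Estimates: dipper at (451,-67), yaw ≈0.46. Arm yaw ≈0.156, through about (576,168), with its post at about (545,366). The hung dipper is about 84 mm from the post. I'll go above the dipper.

Call:
apply_moves:
  commands:
    - [1,[-44.3,-3.5,43.9],[0,0.72,0]]
    - [1,[-44.3,-3.5,43.9],[0,0.72,0]]
    - [1,[-44.3,-3.5,43.9],[0,0.72,0]]
    - [1,[-44.3,-3.5,43.9],[0,0.72,0]]
    - [1,[-44.3,-3.5,43.9],[0,0.72,0]]
    - [1,[-44.3,-3.5,43.9],[0,0.72,0]]
    - [1,[-44.3,-3.5,43.9],[0,0.72,0]]
    - [1,[-44.3,-3.5,43.9],[0,0.72,0]]
    - [1,[-44.3,-3.5,43.9],[0,0.72,0]]
    - [1,[-44.3,-3.5,43.9],[0,0.72,0]]
  force: 40

```text
clock: 2.15
position: [452.2, -69.1, 261.6]
eef_rot: [-1.572, 0.0, 2.029]
force: [1.8, 1.7, 0.8]
opening: 85.8
```

Call:
apply_moves:
  commands:
    - [1,[0,0,0],[0,0,0]]
    - [1,[0,0,0],[0,0,0]]

```text
clock: 2.4
position: [451.6, -67.1, 260.9]
eef_rot: [-1.571, -0.0, 2.028]
force: [0.6, -0.3, -0.1]
opening: 85.2
```

```bash
cat >> h.py <<'E'
from scipy.spatial.transform import Rotation as Ro
def wrist(env):
    s=env.get_state();d=env.capture('wrist')
    T=np.eye(4);T[:3,:3]=Ro.from_euler('xyz',s['eef_rot']).as_matrix();T[:3,3]=s['position']
    d['pose']=T@np.asarray(d['mount']);return s,d
E
python3 - <<'E'
from h import *
from workcell import env
import cv2
s,d=wrist(env);cv2.imwrite('pics/w1.png',d['color'][:,:,::-1])
print(np.round(d['mount'],2).tolist())
W=cloud(d).reshape(-1,3);W=W[~np.isnan(W).any(1)]
b=W[(abs(W[:,0]-451)<60)&(abs(W[:,1]+67)<60)]
for z0,z1 in((8,48),(38,48),(60,110),(112,152),(156,182),(172,178)):
    n=b[(b[:,2]>z0)&(b[:,2]<z1)]
    if len(n)>4:
        k,V,q=line(n[:,:2]);print(z0,z1,len(n),np.round(n.mean(0),1),np.round(n.min(0)),np.round(n.max(0)),np.round(V,2).tolist(),np.round(q,1))
d2=env.capture('scene');print([(np.round(r['at']).tolist(),round(r['confidence'],2)) for r in env.landmark_of('wrist','dipper')])
E
```

```text
[[-0.0, 0.96, 0.29, -74.56], [-0.0, -0.29, 0.96, -148.13], [1.0, -0.0, 0.0, 2.15], [0.0, 0.0, 0.0, 1.0]]
8 48 773 [454.6 -65.6  32.3] [420. -96.   8.] [482. -40.  48.] [[-0.17, 0.99], [0.99, 0.17]] [21.2 18.4]
38 48 340 [462.1 -75.6  44.7] [420. -96.  38.] [482. -41.  48.] [[-0.72, -0.69], [-0.69, 0.72]] [20.8 16.7]
60 110 118 [433.7 -81.5  80.1] [424. -87.  60.] [440. -71. 110.] [[0.69, -0.72], [0.72, 0.69]] [5.4 3.3]
112 152 143 [452.5 -76.  131.9] [436. -85. 112.] [471. -62. 151.] [[-0.95, -0.32], [-0.32, 0.95]] [20.3  4.1]
156 182 1356 [450.1 -68.4 165.9] [430. -84. 156.] [470. -52. 175.] [[-0.9, -0.43], [-0.43, 0.9]] [10.1  5.9]
172 178 239 [449.8 -68.  173. ] [443. -77. 172.] [456. -58. 175.] [[-0.43, 0.9], [0.9, 0.43]] [5.7 1.9]
[([451.0, -65.0, -2.0], 0.68)]
```

View pics/w1.png

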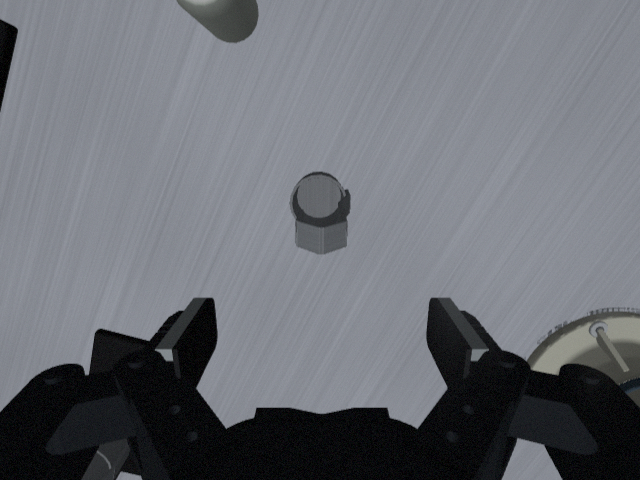

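The wrist view shows the dipper's roof ridge between the jaws (≈(321,238)), square to them. Measured ridge centre (450,-68), top 175, yaw 0.445, consistent with the sizes given. I'll descend and grip.

Call:
apply_moves:
  commands:
    - [1,[0,4,0.15],[0,0.01,0]]
    - [1,[0,8,0.15],[0,0.01,0]]
    - [1,[0,11,0.15],[0,0.01,0]]
    - [1,[0,12.5,0.15],[0,0.01,0]]
    - [1,[0,12.5,0.15],[0,0.01,0]]
    - [0.3,[0,12.5,0.15],[0,0.01,0]]
    - [0.3,[0,12.5,0.15],[0,0.01,0]]
    - [0.3,[0,12.5,0.15],[0,0.01,0]]
    - [0.3,[0,12.5,0.15],[0,0.01,0]]
    - [0.3,[0,12.5,0.15],[0,0.01,0]]
  force: 40

```text
clock: 3.8
position: [451.3, -67.7, 137.0]
eef_rot: [-1.573, 0.001, 2.019]
force: [0.5, 1.0, 5.6]
opening: 37.1
```

Call:
apply_moves:
  commands:
    - [0.3,[0,0,0],[0,0,0]]
    - [0.3,[0,0,0],[0,0,0]]
    - [0.3,[0,0,0],[0,0,0]]
    - [0.3,[0,0,0],[0,0,0]]

```text
clock: 4.3
position: [451.3, -67.7, 137.0]
eef_rot: [-1.573, 0.001, 2.019]
force: [0.6, 0.9, 5.9]
opening: 37.2
```

Gripped (37.2 mm ≈ hook width). I'll lift, then go to a staging point on the robot side of the arm, turned to the rack's yaw.

Call:
apply_moves:
  commands:
    - [0.3,[0,-5,0],[0,0,0]]
    - [0.3,[0,-10,0],[0,0,0]]
    - [0.3,[0,-15.6,0],[0,0,0]]
    - [0.3,[4,-15.6,-2.2],[0,0.06,0]]
    - [0.3,[8,-15.6,-4.4],[0,0.12,0]]
    - [0.3,[12,-15.6,-6.6],[0,0.18,0]]
    - [0.3,[16,-15.6,-8.8],[0,0.24,0]]
    - [0.3,[19.5,-15.6,-10.7],[0,0.292,0]]
    - [0.3,[21,-15.6,-11.5],[0,0.292,0]]
    - [0.3,[21,-15.6,-11.5],[0,0.292,0]]

```text
clock: 5.55
position: [462.7, 171.9, 291.2]
eef_rot: [-1.569, 0.001, 1.729]
force: [-0.0, -0.4, -1.8]
opening: 36.8
```

Call:
apply_moves:
  commands:
    - [0.3,[0,0,0],[0,0,0]]
    - [0.3,[0,0,0],[0,0,0]]

```text
clock: 5.8
position: [463.1, 170.4, 292.3]
eef_rot: [-1.571, -0.0, 1.726]
force: [0.2, 0.1, -1.8]
opening: 36.6
```

```bash
python3 - <<'E'
from h import *
from workcell import env
import cv2
d=env.capture('scene');cv2.imwrite('pics/s2.png',d['color'][:,:,::-1])
W=cloud(d).reshape(-1,3);W=W[~np.isnan(W).any(1)]
s,dw=wrist(env);print(np.round(s['position'],1),np.round(s['eef_rot'],3),s['opening'])
for nm,W in(('scene',W),('wrist',cloud(dw).reshape(-1,3))):
    W=W[~np.isnan(W).any(1)]
    n=W[(abs(W[:,0]-575)<40)&(W[:,1]>125)&(W[:,1]<240)&(W[:,2]>224)&(W[:,2]<248)]
    if len(n)>5:
        k,V,q=line(n);print(nm,'arm',len(n),np.round(k,1),np.round(V[0],3),np.round(q,1))
    b=W[(abs(W[:,0]-464)<50)&(abs(W[:,1]-171)<50)]
    for z0,z1 in((160,205),(215,260),(275,305),(315,335)):
        n=b[(b[:,2]>z0)&(b[:,2]<z1)]
        if len(n)>5: print(nm,z0,z1,len(n),np.round(n.mean(0)),np.round(n.min(0)),np.round(n.max(0)))
E
```

```text
[463.1 170.5 292.3] [-1.571 -0.     1.726] 36.985739853815105
scene arm 480 [574.5 183.9 237.4] [-0.159  0.987  0.   ] [33.5  2.9  1.9]
scene 160 205 871 [467. 171. 186.] [435. 141. 160.] [499. 200. 205.]
scene 215 260 197 [447. 168. 235.] [440. 158. 215.] [452. 178. 254.]
scene 275 305 178 [483. 173. 288.] [476. 162. 275.] [493. 183. 305.]
scene 315 335 175 [489. 173. 325.] [444. 158. 315.] [499. 184. 335.]
wrist arm 3500 [568.6 175.8 239.3] [-0.159  0.987 -0.002] [33.6  2.8  1.4]
wrist 160 205 3953 [466. 175. 180.] [432. 140. 160.] [494. 200. 205.]
wrist 215 260 335 [444. 162. 238.] [435. 156. 215.] [448. 176. 260.]
wrist 275 305 791 [462. 162. 291.] [438. 154. 275.] [488. 179. 305.]
wrist 315 335 6318 [462. 166. 324.] [431. 153. 315.] [494. 183. 335.]
```

View pics/s2.png

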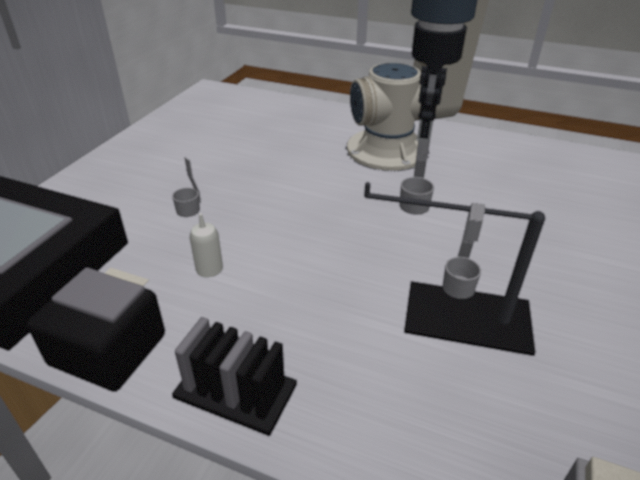

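The scene view shows the dipper held plumb at ≈(420,180), just behind the free arm (arm from (367,193) to (470,208)). The arm axis near y=186 is x≈571. I'll move in under the hook's gap.

Call:
apply_moves:
  commands:
    - [0.3,[0,0,-3],[0,0,0]]
    - [0.3,[0,0,-6],[0,0,0]]
    - [0.3,[-0.1,0,-9],[0,0,0]]
    - [0.3,[-0.1,0,-10.9],[0,0,0]]
    - [0.3,[-0.1,0,-10.9],[0,0,0]]
    - [0.3,[-0.1,0,-10.9],[0,0,0]]

```text
clock: 6.65
position: [570.5, 187.0, 292.2]
eef_rot: [-1.571, 0.0, 1.727]
force: [-0.4, -0.5, -0.9]
opening: 37.0
```

```bash
python3 - <<'E'
from h import *
from workcell import env
import cv2
s,dw=wrist(env);print(np.round(s['position'],1),np.round(s['eef_rot'],3),s['opening'],np.round(s['force'],1))
d=env.capture('scene')
im=d['color'][120:330,330:570,::-1];a=cv2.resize(im,None,fx=2,fy=2)
b=cv2.resize(dw['color'][:,:,::-1],(320,240))
c=np.zeros((420,800,3),np.uint8);c[:,:480]=a;c[:240,480:]=b
cv2.imwrite('pics/s3.png',c)
p=s['position'];R=Ro.from_euler('xyz',s['eef_rot']).as_matrix()
for nm,W in(('scene',cloud(d)),('wrist',cloud(dw))):
    Q=(W.reshape(-1,3)-p)@R;Q=Q[~np.isnan(Q).any(1)] # tool x along arm, y down, z = -dipper x
    for nn,lo,hi in(('armA',25,60),('armB',-60,-25)):
        n=Q[(Q[:,0]>lo)&(Q[:,0]<hi)&(abs(Q[:,2])<25)&(Q[:,1]>45)&(Q[:,1]<66)]
        if len(n)>5:print(nm,nn,len(n),np.round(n.mean(0),1),np.round(n.min(0)),np.round(n.max(0)))
    for y0,y1 in((-38,-22),(-15,17),(24,45),(70,90),(92,130)):
        n=Q[(abs(Q[:,0])<10)&(abs(Q[:,2])<45)&(Q[:,1]>y0)&(Q[:,1]<y1)]
        if len(n)>5:print(nm,y0,y1,len(n),np.round(n.mean(0),1),np.round(n.min(0)),np.round(n.max(0)))
E
```

```text
[570.5 187.  292.2] [-1.571  0.     1.727] 37.03045424408849 [-0.4 -0.5 -0.9]
scene armA 151 [42.7 55.3 -3.2] [25. 51. -9.] [60. 62.  3.]
scene armB 141 [-42.5  55.3  -3.5] [-60.  51.  -8.] [-25.  62.   4.]
scene -38 -22 142 [ -0.  -30.2 -29.5] [-10. -38. -35.] [ 10. -22. -23.]
scene -15 17 205 [ -0.1   2.9 -20.6] [-10. -15. -31.] [ 10.  17. -16.]
scene 24 45 15 [ 0.3 43.6 14.2] [-9. 42. 11.] [ 8. 45. 16.]
scene 70 90 65 [-0.3 83.6 22.4] [-10.  77.  20.] [10. 90. 25.]
scene 92 130 476 [  0.  110.4  -5.1] [-10.  92. -35.] [ 10. 130.  28.]
wrist armA 268 [30.8 52.9  1.9] [25. 51. -3.] [37. 57.  7.]
wrist armB 1049 [-42.9  52.8   1.6] [-60.  50.  -3.] [-25.  57.   6.]
wrist -38 -22 4682 [ -1.9 -30.4   1.9] [-10. -38. -30.] [ 10. -22.  34.]
wrist -15 17 346 [-5.3  2.2  2.7] [-10. -15. -28.] [ 9. 17. 32.]
wrist 24 45 112 [-1.5 34.  16.7] [-10.  24.  17.] [ 9. 45. 21.]
wrist 70 90 116 [-1.3 79.4 27.5] [-10.  70.  22.] [ 9. 90. 30.]
wrist 92 130 358 [  1.1 110.3 -10. ] [-10.  92. -31.] [ 10. 130.  31.]
```

View pics/s3.png

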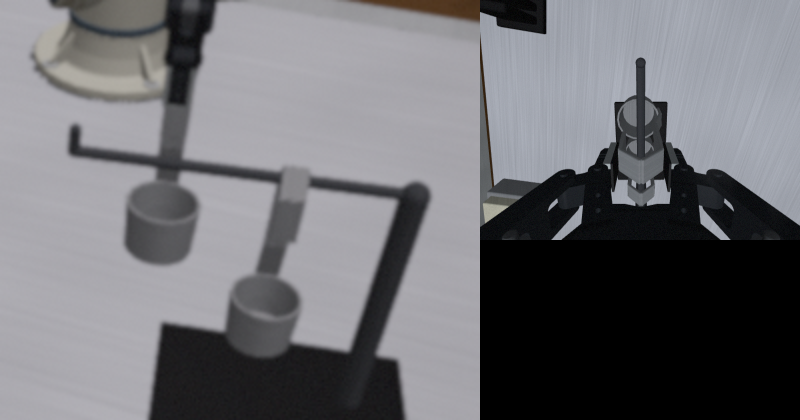

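The arm crosses in front of the strap and under the lip. It is centred to within 2 mm in the wrist view (arm along column ≈641). I'll lower it now.

Call:
apply_moves:
  commands:
    - [0.3,[0,2,0],[0,0,0]]
    - [0.3,[0,4,0],[0,0,0]]
    - [0.3,[0,5.5,0],[0,0,0]]
    - [0.3,[0,6.8,0],[0,0,0]]
    - [0.3,[0,7.6,0],[0,0,0]]
    - [0.3,[0,7.9,0],[0,0,0]]
    - [0.3,[0,7.9,0],[0,0,0]]

```text
clock: 7.62
position: [571.1, 187.4, 213.3]
eef_rot: [-1.571, 0.0, 1.727]
force: [0.3, 0.8, -1.6]
opening: 36.7
```

Call:
apply_moves:
  commands:
    - [0.3,[0,0.1,0],[0,0,0]]
    - [0.3,[0,0.2,0],[0,0,0]]
    - [0.3,[0,0.2,0],[0,0,0]]

```text
clock: 8.0
position: [570.9, 187.4, 211.1]
eef_rot: [-1.571, -0.0, 1.727]
force: [-0.4, 0.5, -0.5]
opening: 36.4
```

Call:
apply_moves:
  commands:
    - [0.3,[0,0.1,0],[0,0,0]]
    - [0.3,[0,0.1,0],[0,0,0]]

```text
clock: 8.25
position: [570.9, 187.3, 210.2]
eef_rot: [-1.571, -0.0, 1.727]
force: [-0.7, 0.1, -0.7]
opening: 37.0
```

Call:
apply_moves:
  commands:
    - [0.3,[0,0.1,0],[0,0,0]]
    - [0.3,[0,0.1,0],[0,0,0]]

```text
clock: 8.5
position: [571.0, 187.3, 210.1]
eef_rot: [-1.572, -0.0, 1.727]
force: [-4.1, -0.5, 5.6]
opening: 37.0
```

Contact: the weight is now on the arm. I'll open gently and then look.

Call:
apply_moves:
  commands:
    - [0.42,[0,-0.05,0],[0,0,0]]
    - [0.5,[0,-0.05,0],[0,0,0]]
    - [0.6,[0,-0.05,0],[0,0,0]]
    - [0.8,[0,-0.05,0],[0,0,0]]
    - [1,[0,-0.05,0],[0,0,0]]
    - [1,[0,-0.05,0],[0,0,0]]
    - [1,[0,-0.05,0],[0,0,0]]
    - [1,[0,-0.05,0],[0,0,0]]

```text
clock: 9.5
position: [570.9, 187.4, 209.6]
eef_rot: [-1.571, -0.0, 1.727]
force: [0.6, 0.2, -0.2]
opening: 85.4
```

```bash
python3 - <<'E'
from h import *
from workcell import env
import cv2
s,dw=wrist(env);print(np.round(s['position'],1),s['opening'],np.round(s['force'],1))
d=env.capture('scene')
a=cv2.resize(d['color'][120:330,330:570,::-1],None,fx=2,fy=2)
b=cv2.resize(dw['color'][:,:,::-1],(320,240))
c=np.zeros((420,800,3),np.uint8);c[:,:480]=a;c[:240,480:]=b
cv2.imwrite('pics/s4.png',c)
for c in('scene','wrist'):
  for q in('dipper','hung_dipper'):print(c,q,[(np.round(r['at']).tolist(),round(r['confidence'],2)) for r in env.landmark_of(c,q)])
E
```

```text
[570.9 187.4 209.6] 85.39253252654913 [ 0.6  0.2 -0.2]
scene dipper [([568.0, 189.0, 75.0], 0.57)]
scene hung_dipper [([557.0, 284.0, 76.0], 0.74)]
wrist dipper [([569.0, 188.0, 72.0], 0.68)]
wrist hung_dipper []
```

View pics/s4.png

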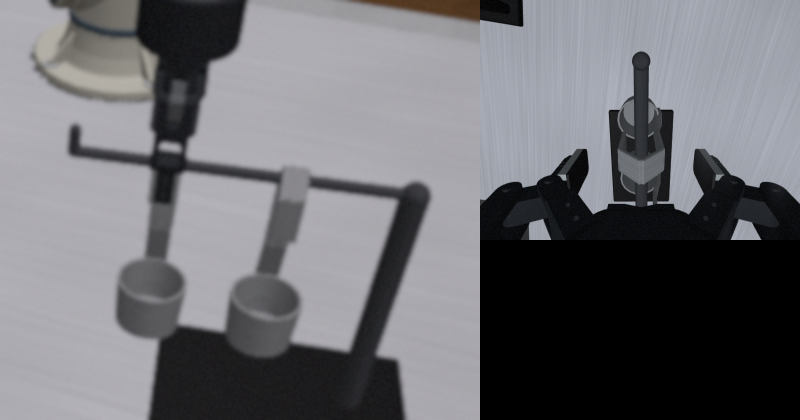

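The dipper hangs free, with the jaws open on both sides (hook at ≈(641,160) in the inset). I'll go straight up and let it settle.

Call:
apply_moves:
  commands:
    - [1,[0,-2,0],[0,0,0]]
    - [1,[0,-5,0],[0,0,0]]
    - [1,[0,-9,0],[0,0,0]]
    - [1,[0,-13,0],[0,0,0]]
    - [1,[0,-15,0],[0,0,0]]
    - [1,[0,-15,0],[0,0,0]]
    - [1,[0,-15,5],[0,0,0]]
    - [1,[0,-15,10],[0,0,0]]
    - [1,[0,-15,15],[0,0,0]]
    - [1,[0,-15,15],[0,0,0]]

```text
clock: 11.05
position: [420.0, 163.0, 360.1]
eef_rot: [-1.572, -0.001, 1.728]
force: [1.0, 0.8, 1.2]
opening: 85.7
```

Call:
apply_moves:
  commands:
    - [1,[0,0,0],[0,0,0]]
    - [1,[0,0,0],[0,0,0]]
    - [1,[0,0,0],[0,0,0]]
    - [1,[0,0,0],[0,0,0]]
    - [1,[0,0,0],[0,0,0]]
    - [1,[0,0,0],[0,0,0]]
    - [1,[0,0,0],[0,0,0]]
    - [1,[0,0,0],[0,0,0]]
    - [1,[0,0,0],[0,0,0]]
    - [1,[0,0,0],[0,0,0]]

```text
clock: 12.3
position: [422.7, 164.1, 359.6]
eef_rot: [-1.571, 0.0, 1.727]
force: [-0.8, -0.4, -0.3]
opening: 85.4
```

```bash
python3 - <<'E'
from h import *
from workcell import env
import cv2
def cup(W,x,y,z0,z1):
    n=W[(abs(W[:,0]-x)<45)&(abs(W[:,1]-y)<45)&(W[:,2]>z0)&(W[:,2]<z1)];return np.round(n.mean(0),1).tolist() if len(n) else None
for i in range(8):
    d=env.capture('scene');W=cloud(d).reshape(-1,3);W=W[~np.isnan(W).any(1)]
    if i%3==0 or i==7:print(env.get_state()['clock'],'cup',cup(W,570,187,81,121),'strap',cup(W,570,187,185,225),'hungcup',cup(W,560,283,81,121),'hungstrap',cup(W,560,283,185,225))
for q in('dipper','hung_dipper','straight_dipper'):print(q,[(np.round(r['at']).tolist(),round(r['confidence'],2)) for r in env.landmark_of('scene',q)])
cv2.imwrite('pics/s5.png',d['color'][:,:,::-1])
E
```

```text
12.35 cup [575.8, 188.0, 102.4] strap [589.5, 190.0, 206.8] hungcup [559.7, 281.6, 102.4] hungstrap [569.4, 281.8, 206.0]
12.5 cup [575.8, 188.1, 102.4] strap [589.4, 190.1, 206.9] hungcup [559.9, 281.6, 102.3] hungstrap [569.4, 281.8, 205.9]
12.65 cup [575.9, 188.0, 102.4] strap [589.5, 190.1, 207.1] hungcup [559.9, 281.7, 102.4] hungstrap [569.4, 281.8, 206.1]
12.7 cup [575.8, 188.0, 102.4] strap [589.5, 190.1, 206.9] hungcup [559.9, 281.7, 102.4] hungstrap [569.4, 281.8, 206.2]
dipper [([568.0, 187.0, 76.0], 0.8), ([541.0, 365.0, -1.0], 0.55)]
hung_dipper [([556.0, 282.0, 74.0], 0.64)]
straight_dipper [([460.0, -341.0, -2.0], 0.71)]
```

View pics/s5.png

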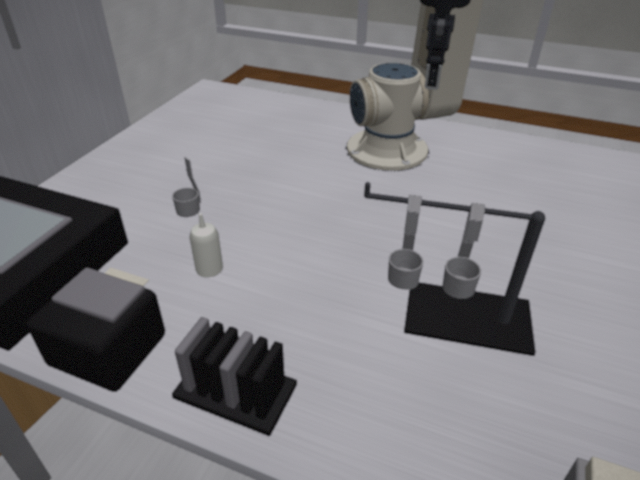

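Both dippers hang plumb and still (at ≈(408,240) and ≈(467,250)). The straight one stands untouched at ≈(187,190). I'll hand the job in.

```bash
python3 -c "
from workcell import env
print(env.close_job())"
```

```text
the job is handed in; nothing more can be done
None
```

I hung the second dipper by its hook on the free part of the arm, beside the first, and handed the job in at about 12.7 s of the 51 s allowed. I lowered it until it touched the arm (about 6 N), released it and moved the arm clear.

- **Hung position:** the dipper's origin is at about (568, 187, 76) mm, roughly under the arm axis, and about 182 mm along it from the post. The height range is 60 to 85 mm.
- **Stillness:** over the last 0.35 s of camera readings its cup and strap moved no more than 0.3 mm. In the final picture it hangs straight; I did not compute a tilt angle.
- **First dipper:** its cup and strap readings match those taken before I started to within about 1 mm.
- **Straight dipper:** it is upright and unmoved; the locator gave (460, -341) against (457, -343) at the start, within its error.

The one disagreement was a second, low-confidence (0.55) "dipper" reported at the rack's post, which is plainly a false reading. No checks failed.

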